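# Slide the battery pack home in its charging dock

### The arm

A 7-joint arm with a two-finger parallel gripper is mounted at the origin on a cart in front of the work surface, level with it; the furniture and walls round the work are solid. World frame = base frame: x ahead of the robot, y to its left, z up, the work surface at z = 0. Lengths are in m, angles in rad, forces in N, time in s.
With the tool pointing down it reaches from about 0.4 to 0.85 m from the base axis. Payload 10.4 kg.
Tool frame: the origin (TCP) lies on the centre line of the jaws, within the pads' length; the fingertips stand 11 mm ahead of it and the grasp point (between the pads) lies 8 mm behind it; z points along the fingers, y is the line along which they close (so a half turn about z gives the same grasp; the last joint's range is limited). The gripper opens to 87 mm and grips with 3 to 60 N. Pads are 19 mm wide; open, the fingers measure 117 mm over their backs; the gripper's body (75 mm by 190 mm) begins 51 mm behind the grasp point.
Start: joints at [1.094, 0.332, -0.065, 1.46, 0.022, 1.35, -0.088], TCP at [0.274, -0.562, 0.234] pointing down, gripper open.
Joint ranges: [-2.6, 2.6], [-0.5, 2.12], [-1.47, 1.34], [0.16, 2.42], [-1.27, 4.41], [0.06, 2.06], [-2.6, 2.6]. Speed limits (rad/s): [2.22, 2.22, 2.79, 2.79, 3.14, 3.14, 3.14].

### API

Orientations are given as a unit quaternion [x, y, z, w].
In Python, from bench import r gives the robot as it stands.
- The arm moves only by the shell command python3 -m pendant 'ROWS' [OPENING] [FORCE]. ROWS is JSON, a list of rows, each a list of 4 numbers: the shift along the tool's x, y, z in m, then the turn about the tool's z in rad. A call has 1 to 8 rows; each row shifts and turns the commanded pose from where the row before left it, along the tool's axes as they then stand; what a row does not reach is not made up. A row lasts 1/12 s, in which the tool goes at most 41.7 mm and 7.16 degrees, less where a joint would pass 70% of its speed; a pose out of reach is approached as far as the arm can. A call with a gripper value outside its range is refused whole. OPENING is the opening, from 0 (shut) to 1 (fully open), set as the call begins (- or left out, the last holds). The fingers move at their own pace and stop on an object; FORCE is the grip in N (left out, the last holds). Time passes only in rows, so rows that do not move let the fingers close. It gives the time, the measured TCP pose, the force, the opening and the grip force at its end, in the units of the state.
- r.read_state(): the state, without advancing time (a new reading comes with each control period).
- r.camera(name): name is "scene" or "top"; returns a dict with "img" (400x640x3 uint8, red, green, blue), "camera_matrix" (3x3 intrinsics, pixels), "xyz" and "attitude" of the camera in the world. Camera axes: x right, y down, z forward; pixel columns grow to the right and rows downward; lengths in m; the calibration is good to about 2 mm. A picture is of the moment at which its call begins. There is no depth.
- r.close_job(): hands the job in; it is judged then, once.
Trained networks look in the newest picture that a camera, given by its name, has taken for a name from the list of things; names that differ only in an ending like _2 or _b are one class to them, and where a whole thing is asked for, a point or a joint stands for the part that bears it (a point fixed in the world has none). Each returns a list of dicts, best first, with "score" (0 to 1); they miss things now and then, are a little off and sometimes report something else, mostly with a low value. They report only what shows in the picture. A call takes as long as a camera call.
- r.outline_of(thing, camera): "mask" (400x640 bool, what is visible of it) and "bbox" ([centre column, centre row, width, height] in pixels, round what is visible of it).
The state is a dict: "time": time; "joint_positions": joint angles; "joint_vel": joint speeds; "joint_torque": joint torques, N m; "ee_pos": TCP position; "eef_rot": TCP orientation; "ft_force": force on the tool from outside, world axes, zero at the start; "torque": the same for the moment, N m; "width": finger opening in m; "grip_force": force on a finger pad.
Only numpy, scipy, OpenCV 4.12 (cv2) and the standard library are available. Lean on these libraries where they do the work, as an engineer would, in place of code of your own. Each camera call takes 0.05 s, during which the arm holds its last target. There are 200 camera calls.

### The job

Put the tall, heavy battery pack on charge: push it across the bench into the charging dock until its back is fully home and flush against the dock's stop, and then press the dock's charge button all the way down and let go. The pack tips easily, so slide it along upright; do not lift it and do not touch its carrying handle. Leave the other things on the bench where they are.

Things in the scene. Friction and masses are not known exactly. Their poses are not given: they have to be found in the camera images.
- battery: Battery pack to push: grey body 60 deep (x) x 120 wide (y) mm, black head on top (z 110 to 150 mm) reaching 32 mm out over +x; 0.9 kg, loose; 6 mm rubber feet, friction about 0.75: a push at mid-height or above tips it. Origin: centre of the body's underside, z up. +x face: back, two brass pads, goes against the dock's stop; -x face: flat 10 to 150 mm up, vent slots, to the robot's right: push this.
- handle: The pack's fixed carrying handle: a 10 mm steel bow on its head, along the pack's y, 84 mm long, rising to 27 mm above the head (177 mm above the bench). Not to be touched. Origin at its foot, on the head's top, at (16, 0, 150) mm from the pack's origin.
- battery_back (a point): Point below the pack's back face (under the overhanging head), in the middle: 30 mm along +x from the pack's origin, at underside height.
- dock: Charging dock, fixed, no floor plate, open to the robot's right; the pack slides in along its +x (robot's left, within 0.2 rad). Origin: on the bench below the middle of the stop's face (plane x = 0; stop 152 mm wide, 60 high). Side cheeks, 34 mm high, 8 thick: inner faces at y = +-68 mm from the stop to x = -52 mm, then flaring out 30 degrees each to x = -101 (192 apart). Switch box, 30 high, behind the stop; button at (115, 0) mm.
- charge_button (a joint): Travel of the round black charge button, 28 mm across, facing up on the switch box behind the dock's stop, its top 52 mm above the bench: 0 when up, 0.006 m fully down (about 4 N); pressed straight down; springs back up when let go.
- charge_button_top (a point): Centre of the button's top face; moves with it.
- jar: Small clear parts jar with a pale lid, 42 mm across, 45 mm high, loose, beyond the dock's mouth, as seen from the robot. Bystander, as are the next four; each one's origin is the centre of its underside.
- oiler: Oil bottle with a thin spout, 32 mm across, 97 mm high, loose, beyond the dock's far cheek.
- collet_loose: Turned steel collet standing up, 33 mm across, 41 mm high, loose, beyond the switch box.
- bar: Dark square steel bar lying flat, 16 x 100 x 16 mm (long along its y), loose, beyond the pack.
- spool: Spool of solder standing on its flange, 50 mm across, 36 mm high, loose, on the robot's side of the dock's stop.

How it is judged:
On the way, in this order (a step that is already met when the one before it is completed fails the run):
1. the pack stands upright and square in the dock, its back flush against the stop (x of battery_back in the frame of dock above -0.006 m and y of battery_back in the frame of dock between -0.012 and 0.012 m and angle between the x axis of battery and the x axis of dock, either way round below 0.06 rad and angle between battery's own z axis and vertical below 0.05 rad and height (world z) of battery below 0.006 m), for 0.2 s.
2. the charge button is pressed all the way down with the pack home (all of step 1 and value of joint charge_button above 0.0048 m), for 0.05 s.
At the end, for the whole second after the job is handed in: The pack stands upright (within 0.05 rad) on the bench in the dock, its back within 6 mm of the stop, within 12 mm of the dock's middle and 0.06 rad of square, at rest; the charge button has been pressed past 4.8 mm after the pack was home and is up again (all of step 1 and value of joint charge_button below 0.002 m and linear speed of battery below 0.01 m/s); the robot touches nothing.
It fails at once if the pack is tipped more than 0.12 rad (angle between battery's own z axis and vertical above 0.12 rad).
It fails at once if the pack is lifted more than 12 mm off the bench (height (world z) of battery above 0.012 m).
It fails at once if the carrying handle is touched (contact force between the fingers and handle above 1 N).
It fails at once if the charge button is pressed before the pack is home (value of joint charge_button above 0.004 m and x of battery_back in the frame of dock below -0.012 m).
It fails at once if the jar, oil bottle, collet, bar or spool is moved by more than 20 mm or knocked over (distance of any of jar, oiler, collet_loose, bar, spool from where it was at the start of the episode above 0.02 m or angle between any of jar, oiler, collet_loose, bar, spool's own z axis and vertical above 0.4 rad).
It also fails if it takes over 51 s, if anything falls off the work surface, if the arm or the gripper's body presses on something with over 40 N, if the wrist force passes 120 N, or if a joint passes its speed limit or range.

## Working session

There is one attempt and no reset: what is moved stays moved. The work goes in short steps, Python scripts to look and compute and a shell command to move; the robot and the scene stay as the last step left them, time stands still between calls to the robot, and variables do not carry over. Pictures are saved under pics/ and viewed, at most 10 in all, crops included, and the job is handed in when it is done.

```bash
mkdir -p pics; cat > h.py <<'E'
import numpy as np, cv2
from scipy.spatial.transform import Rotation as R
from bench import r
def cam(n,save=None):
    c=r.camera(n)
    if save: cv2.imwrite('pics/'+save,c['img'][:,:,::-1])
    return c
def rot(c):
    a=np.array(c['attitude'],float)
    return a if a.shape==(3,3) else R.from_quat(a).as_matrix()
def ray(c,px,z):
    d=rot(c)@np.linalg.inv(c['camera_matrix'])@np.array([px[0],px[1],1.])
    o=np.array(c['xyz']); return o+d*(z-o[2])/d[2]
def proj(c,p):
    q=np.array(c['camera_matrix'])@rot(c).T@(np.atleast_2d(p)-np.array(c['xyz'])).T
    return (q[:2]/q[2]).T
E
python3 - <<'E'
from h import *
s=r.read_state(); print(s)
for n in('top','scene'):
    c=cam(n,n+'0.png'); print(n,c['xyz'],c['attitude'],c['camera_matrix'])
    for t in('battery','handle','dock','charge_button','jar','oiler','collet_loose','bar','spool'):
        for o in r.outline_of(t,n)[:2]: print(t,round(o['score'],2),np.round(o['bbox'],1),np.round(ray(c,o['bbox'][:2],0),3))
E
```

```text
{'time': 0.0, 'joint_positions': array([ 1.09439071,  0.3328791 , -0.06471494,  1.46095856,  0.02160314,
        1.34993087, -0.0884854 ]), 'joint_vel': array([ 5.44245819e-04,  1.73390455e-03, -9.23910438e-04, -4.73819621e-05,
       -1.68708943e-05,  2.65406826e-04,  4.19556021e-04]), 'joint_torque': array([ 1.23325544e-04, -6.23268700e+01,  2.45160400e-02, -3.89890552e+01,
       -6.14643702e-02,  4.00704704e-02,  1.14072068e-04]), 'ee_pos': array([ 0.27382265, -0.5613885 ,  0.23274124]), 'eef_rot': array([ 9.74361836e-01,  2.24985477e-01, -1.99813940e-04, -7.12551105e-04]), 'ft_force': array([-0.08365768,  0.6463916 , -0.3233228 ]), 'torque': array([-0.05275768, -0.00999117,  0.00067275]), 'grip_force': 0.0, 'width': 0.0868330270589296}
top [0.42158715 0.03343001 0.94873545] [ 0.70490365 -0.70243124  0.06136549 -0.07704207] [[435.97179583   0.         323.91016744]
 [  0.         435.97179583 196.46605113]
 [  0.           0.           1.        ]]
battery 0.77 [381.8 230.6  48.5  71. ] [ 0.534 -0.071  0.   ]
handle 0.7 [382.5 228.8   8.8  48. ] [ 0.538 -0.073  0.   ]
handle 0.2 
[... 644 characters left out ...]
29.8 111.6] [0.552 0.094 0.   ]
handle 0.55 [355.8 171.9  36.3  27.1] [ 0.615 -0.192  0.   ]
dock 0.61 [329.5 290.4  22.8  32.6] [0.443 0.123 0.   ]
dock 0.56 [299.4 252.1 133.3 112.5] [0.554 0.091 0.   ]
charge_button 0.43 [256.8 274.8  12.4  14.8] [0.581 0.194 0.   ]
charge_button 0.29 [357.3 193.2  67.6  80. ] [ 0.567 -0.134  0.   ]
jar 0.67 [273.6 192.   13.8  15.8] [ 0.723 -0.003  0.   ]
oiler 0.75 [247.4 202.2  13.   27.3] [0.746 0.063 0.   ]
collet_loose 0.64 [356.6 172.5  34.8  25.2] [ 0.612 -0.192  0.   ]
collet_loose 0.55 [219.3 253.7  13.7  28. ] [ 0.681  0.208 -0.   ]
bar 0.6 [320.  171.   33.   26.8] [ 0.686 -0.135 -0.   ]
spool 0.88 [328.  291.5  29.4  34.8] [0.444 0.127 0.   ]
```

```bash
python3 - <<'E'
import cv2
i=cv2.imread('pics/top0.png')[110:310,220:460]; cv2.imwrite('pics/top0c.png',cv2.resize(i,None,fx=3,fy=3,interpolation=2)[:600])
i=cv2.imread('pics/scene0.png')[140:330,200:420]; cv2.imwrite('pics/scene0c.png',cv2.resize(i,None,fx=3,fy=3,interpolation=2))
E
```

```text
(no output)
```

View pics/top0c.png

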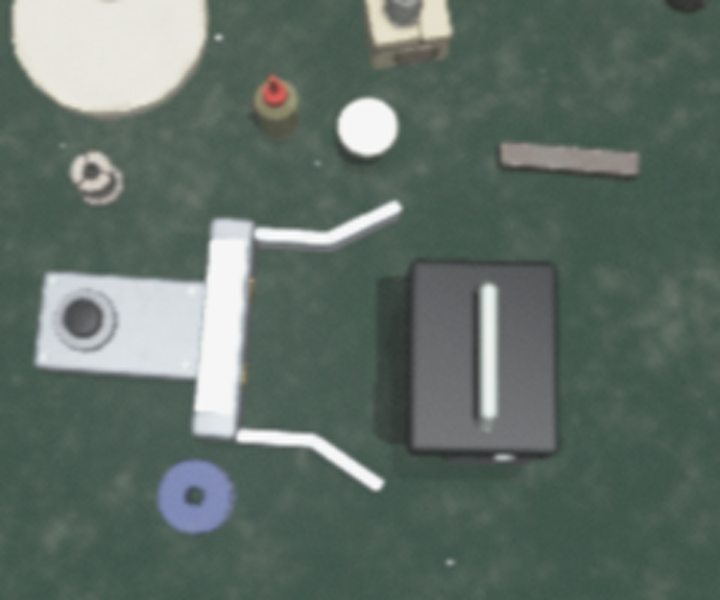

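View pics/scene0c.png

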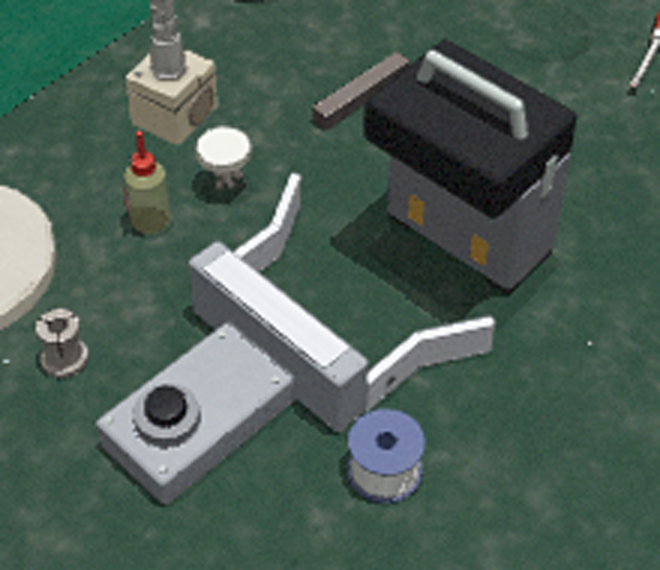

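The top view shows the dock opening to image right, with the stop's face at crop (238–253, 222–435) and the button at (82, 317). The pack's head spans crop (410–556, 262–454), and the jar, oiler, collet and bar are all well above the push lane. The scene view agrees. Next I fit both poses from these corners.

```bash
cat >> h.py <<'E'
from scipy.optimize import least_squares
def fit(c,P,px,x0):
    P=np.array(P,float)/1000; px=np.array(px,float)
    def W(v): 
        a=v[2]; return np.c_[v[0]+np.cos(a)*P[:,0]-np.sin(a)*P[:,1], v[1]+np.sin(a)*P[:,0]+np.cos(a)*P[:,1],P[:,2]]
    s=least_squares(lambda v:(proj(c,W(v))-px).ravel(),x0,loss='soft_l1'); return s.x,(proj(c,W(s.x))-px)
E
python3 - <<'E'
from h import *
c=cam('top')
f=lambda L:np.array(L)/3.+[220,110]
D=[(0,-76,60),(0,76,60),(115,0,52),(-101,-96,34),(-101,96,34),(-52,-68,34),(-52,68,34)]
d,e=fit(c,D,f([(253,224),(239,435),(82,317),(399,210),(381,484),(328,241),(316,436)]),[.53,.1,1.5])
print('dock top',d.round(4),e.round(1).tolist())
B=[(62,-60,150),(-30,-60,150),(62,60,150),(-30,60,150)]
b,e=fit(c,B,f([(412,262),(556,262),(409,452),(556,453)]),[.53,-.07,1.5])
print('pack top',b.round(4),e.round(1).tolist())
q=cam('scene'); g=lambda L:np.array(L)/3.+[200,140]
print('dock in scene',[((proj(q,np.array([d[0]+np.cos(d[2])*x-np.sin(d[2])*y,d[1]+np.sin(d[2])*x+np.cos(d[2])*y,z])/1)[0]-[200,140])*3).round() for x,y,z in np.array(D)/1000])
print('pack in scene',[((proj(q,np.array([b[0]+np.cos(b[2])*x-np.sin(b[2])*y,b[1]+np.sin(b[2])*x+np.cos(b[2])*y,z])/1)[0]-[200,140])*3).round() for x,y,z in np.array(B)/1000])
def rel(p,d):
    R2=np.array([[np.cos(d[2]),np.sin(d[2])],[-np.sin(d[2]),np.cos(d[2])]]); return R2@(np.array(p)-d[:2])
print('back in dock',rel(b[:2]+.03*np.array([np.cos(b[2]),np.sin(b[2])]),d),'yaw',b[2]-d[2])
E
```

```text
dock top [0.5503 0.0989 1.5038] [[0.5, -1.3], [-0.9, 1.3], [-0.1, 0.3], [0.1, 0.1], [0.5, -1.1], [0.1, 0.9], [-0.4, -0.4]]
pack top [ 0.52   -0.0697  1.554 ] [[-1.1, -1.3], [0.5, -0.4], [-0.6, 0.3], [1.4, 1.1]]
dock in scene [array([219., 234.]), array([374., 356.]), array([167., 398.]), array([301., 172.]), array([492., 312.]), array([280., 225.]), array([416., 329.])]
pack in scene [array([363.,  97.]), array([446.,  32.]), array([501., 181.]), array([582., 109.])]
back in dock [-0.1402693   0.02038638] yaw 0.050176809534216105
```

```bash
python3 -m pendant '[[0.034,-0.0235,0,0],[0.034,-0.0235,0,0],[0.034,-0.0235,0,0],[0.034,-0.0235,0,0],[0.034,-0.0235,0,0],[0.034,-0.0235,0,0],[0.034,-0.0235,0,0],[0.034,-0.0235,0,0]]' 1; python3 -m pendant '[[0.034,-0.0235,0,0],[0.034,-0.0235,0,0],[0.034,-0.0235,0,0],[0.034,-0.0235,0,0]]'; python3 -m pendant '[[0,0,0,-0.122],[0,0,0,-0.122],[0,0,0,-0.122],[0,0,0,-0.122],[0,0,0,-0.122],[0,0,0,-0.122],[0,0,0,-0.122],[0,0,0,-0.122]]'; python3 -m pendant '[[0,0,0,-0.122],[0,0,0,0],[0,0,0,0]]'
cat >> h.py <<'E'
def tool():
    s=r.read_state(); M=R.from_quat(s['eef_rot']).as_matrix()
    print('t%.2f'%s['time'],'tcp',np.round(s['ee_pos'],4),'yaw %.4f'%np.arctan2(M[1,0],M[0,0]),'zax',np.round(M[:,2],4),'F',np.round(s['ft_force'],1),'T',np.round(s['torque'],2))
    return s
E
python3 - <<'E'
from h import *
tool(); cam('scene','s1.png')
i=cv2.imread('pics/s1.png'); cv2.imwrite('pics/s1c.png',cv2.resize(i[60:330,220:580],None,fx=2,fy=2,interpolation=2))
E
```

```text
time: 1.77
ee_pos: [0.4367, -0.2717, 0.2339]
eef_rot: [0.974, 0.225, 0.0, 0.0]
ft_force: [0.8, -0.7, 1.1]
width: 0.0869
grip_force: 0.0
time: 2.1
ee_pos: [0.5178, -0.1276, 0.234]
eef_rot: [0.974, 0.225, 0.0, 0.0]
ft_force: [0.6, -1.5, -0.0]
width: 0.0871
grip_force: 0.0
time: 2.77
ee_pos: [0.5171, -0.1295, 0.2336]
eef_rot: [0.753, 0.658, 0.0, 0.0]
ft_force: [1.1, 0.0, -0.2]
width: 0.0868
grip_force: 0.0
time: 3.02
ee_pos: [0.5171, -0.1295, 0.2336]
eef_rot: [0.715, 0.699, 0.0, 0.0]
ft_force: [-0.3, 0.7, 0.1]
width: 0.087
grip_force: 0.0
t3.02 tcp [ 0.5171 -0.1295  0.2336] yaw 1.5477 zax [ 2.e-04 -1.e-04 -1.e+00] F [-0.3  0.7  0.1] T [-0.04 -0.08 -0.02]
```

View pics/s1c.png

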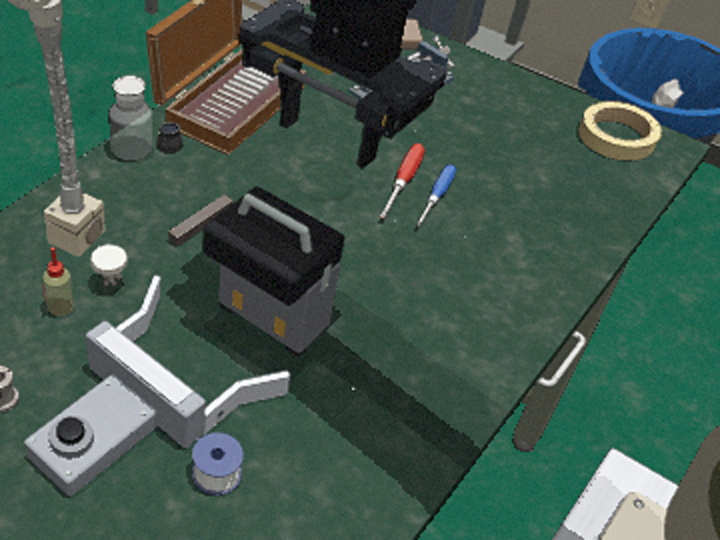

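```bash
python3 -m pendant '[[0,0,0.03,0],[0,0,0.03,0],[0,0,0.03,0],[0,0,0.03,0],[0,0,0.012,-0.006],[0.004,0,0,0],[0.004,0,0,0],[0,0,0,0]]'; python3 -m pendant '[[0.002,0,0,0],[0.002,0,0,0],[0.002,0,0,0],[0,0,0,0]]'; python3 - <<'E'
from h import *
tool(); c=cam('scene','s2.png')
i=cv2.imread('pics/s2.png'); cv2.imwrite('pics/s2c.png',cv2.resize(i[100:260,280:460],None,fx=4,fy=3.7,interpolation=2))
E
```

```text
time: 3.73
ee_pos: [0.5185, -0.1203, 0.1035]
eef_rot: [0.712, 0.703, 0.001, 0.001]
ft_force: [0.7, -0.4, 0.1]
width: 0.0871
grip_force: 0.0
time: 4.07
ee_pos: [0.5176, -0.115, 0.1022]
eef_rot: [0.712, 0.703, 0.0, 0.0]
ft_force: [1.0, -0.7, -0.1]
width: 0.0868
grip_force: 0.0
t4.07 tcp [ 0.5176 -0.115   0.1022] yaw 1.5581 zax [ 1.e-03 -3.e-04 -1.e+00] F [ 1.  -0.7 -0.1] T [ 0.01 -0.06  0.07]
```

View pics/s2c.png

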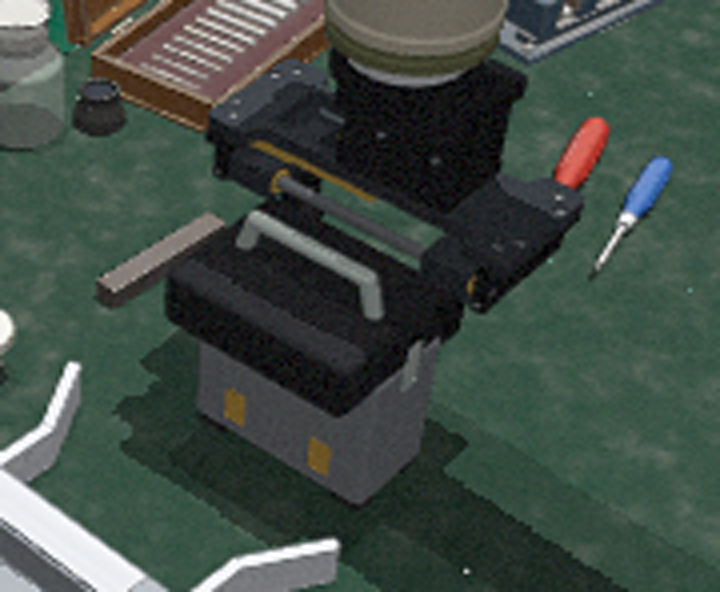

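The gripper body sits over the rear strip of the head, about (330–450, 190–310), clear of the handle, with the fingers behind the pack. A vertical tool can't reach the pack low down, because the gripper body fouls the head first. So I'll push with both fingertips as low as they go and let the body hold the head's rear edge down against tipping. First step is to find the head's top by touch.

```bash
python3 -m pendant '[[0,0,0.003,0],[0,0,0.003,0],[0,0,0.001,0],[0,0,0,0]]'; for i in 1 2 3; do python3 -m pendant '[[0,0,0.001,0],[0,0,0,0]]' | grep -E "ee_pos|ft_f"; done
```

```text
time: 4.45
ee_pos: [0.517, -0.1155, 0.094]
eef_rot: [0.712, 0.702, -0.0, -0.0]
ft_force: [-0.1, -0.1, 0.7]
width: 0.0869
grip_force: 0.0
ee_pos: [0.5172, -0.1155, 0.0934]
ft_force: [-0.7, 0.5, 0.3]
ee_pos: [0.5173, -0.1154, 0.0924]
ft_force: [0.2, -0.4, -0.3]
ee_pos: [0.5173, -0.1154, 0.0914]
ft_force: [-0.1, 0.6, -0.1]
```

```bash
for i in 1 2 3 4 5 6; do python3 -m pendant '[[0.001,0,0,0],[0,0,0,0]]' | grep -E "ee_pos|ft_f" | tr '\n' ' '; echo; done
```

```text
ee_pos: [0.5173, -0.1145, 0.0916] ft_force: [0.0, -0.8, -0.1] 
ee_pos: [0.5174, -0.1136, 0.0917] ft_force: [-1.7, -1.9, 1.2] 
ee_pos: [0.5175, -0.1124, 0.0917] ft_force: [-0.6, -2.4, 1.4] 
ee_pos: [0.5174, -0.1113, 0.0917] ft_force: [-0.3, -1.6, 1.6] 
ee_pos: [0.5174, -0.1102, 0.0916] ft_force: [0.2, -0.7, 1.5] 
ee_pos: [0.5174, -0.1092, 0.0916] ft_force: [0.7, -2.0, 1.7]
```

```bash
python3 - <<'E'
from h import *
tool(); c=cam('scene','s3.png')
a=cv2.imread('pics/s2.png')[150:250,300:420]; b=cv2.imread('pics/s3.png')[150:250,300:420]
cv2.imwrite('pics/s3c.png',cv2.resize(np.hstack([a,b]),None,fx=3.3,fy=5,interpolation=2))
E
```

```text
t5.95 tcp [ 0.5174 -0.1092  0.0916] yaw 1.5581 zax [ 2.e-04 -0.e+00 -1.e+00] F [ 0.7 -2.   1.7] T [-0.24 -0.18 -0.1 ]
```

View pics/s3c.png

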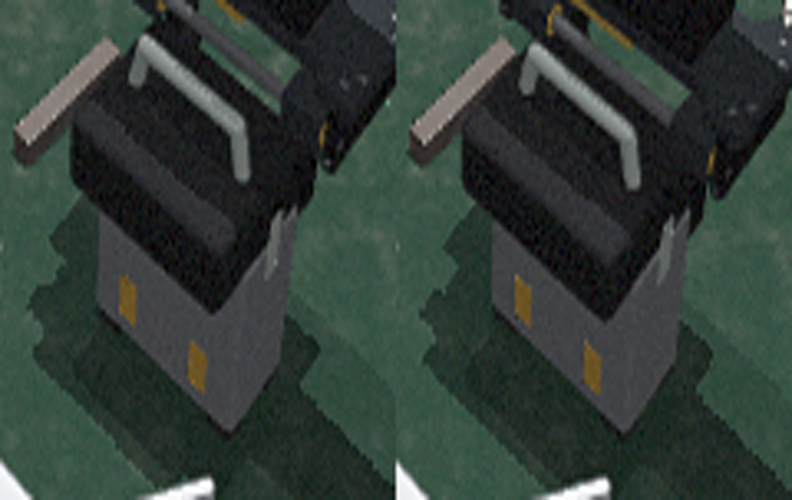

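Pack tilted slightly, about 0.03 rad (head corner moved 2 px, base corner unmoved at 230, 432), so the body wasn't yet holding the head. I'll back off, press the body onto the top at the contact line, then push.

```bash
python3 -m pendant '[[-0.001,0,0,0],[-0.001,0,0,0],[-0.001,0,0,0],[-0.001,0,0,0],[-0.0005,0,0,0],[0,0,0,0]]' | grep -E "ee_pos|ft_f" | tr '\n' ' '; for i in 1 2 3 4; do python3 -m pendant '[[0,0,0.0005,0],[0,0,0,0]]' | grep -E "ee_pos|ft_f" | tr '\n' ' '; echo; done
```

```text
ee_pos: [0.5171, -0.1141, 0.0914] ft_force: [-1.3, -0.5, -0.7] ee_pos: [0.5174, -0.114, 0.0911] ft_force: [-1.0, -0.3, 0.9] 
ee_pos: [0.5175, -0.114, 0.0906] ft_force: [0.1, 0.2, 2.0] 
ee_pos: [0.5174, -0.114, 0.0901] ft_force: [0.5, -1.3, 0.8] 
ee_pos: [0.5174, -0.1139, 0.0895] ft_force: [0.2, -1.4, 1.5]
```

```bash
for i in 1 2 3 4 5 6; do python3 -m pendant '[[0,0,0.0005,0],[0,0,0,0]]' | grep -E "ee_pos|ft_f" | tr '\n' ' '; echo; done
```

```text
ee_pos: [0.5173, -0.1139, 0.089] ft_force: [1.0, -0.7, 0.8] 
ee_pos: [0.5173, -0.1139, 0.0885] ft_force: [0.1, -1.3, 0.7] 
ee_pos: [0.5173, -0.114, 0.088] ft_force: [0.4, -1.2, 0.1] 
ee_pos: [0.5173, -0.1142, 0.0877] ft_force: [-1.4, -2.6, 3.0] 
ee_pos: [0.5173, -0.1145, 0.0875] ft_force: [-3.0, -3.4, 8.3] 
ee_pos: [0.5174, -0.1146, 0.0875] ft_force: [-5.3, -4.3, 12.6]
```

```bash
for i in 1 2 3 4 5 6; do python3 -m pendant '[[0.001,0,0,0],[0,0,0,0]]' | grep -E "ee_pos|ft_f" | tr '\n' ' '; echo; done; python3 - <<'E'
from h import *
tool(); c=cam('scene','s4.png')
a=cv2.imread('pics/s2.png')[150:250,300:420]; b=cv2.imread('pics/s4.png')[150:250,300:420]
cv2.imwrite('pics/s4c.png',cv2.resize(np.hstack([a,b]),None,fx=3.3,fy=5,interpolation=2))
E
```

```text
ee_pos: [0.5174, -0.1139, 0.0877] ft_force: [-5.5, -4.3, 13.5] 
ee_pos: [0.5174, -0.1133, 0.0879] ft_force: [-6.2, -6.2, 15.5] 
ee_pos: [0.5175, -0.1125, 0.0881] ft_force: [-7.4, -7.6, 18.2] 
ee_pos: [0.5175, -0.1118, 0.0883] ft_force: [-7.6, -7.9, 20.8] 
ee_pos: [0.5177, -0.111, 0.0886] ft_force: [-9.8, -8.5, 23.3] 
ee_pos: [0.5177, -0.1103, 0.0888] ft_force: [-10.2, -8.7, 25.2] 
t9.17 tcp [ 0.5177 -0.1103  0.0888] yaw 1.5564 zax [ 9.0e-04 -3.6e-03 -1.0e+00] F [-10.2  -8.7  25.2] T [-1.06  2.1   0.39]
```

View pics/s4c.png

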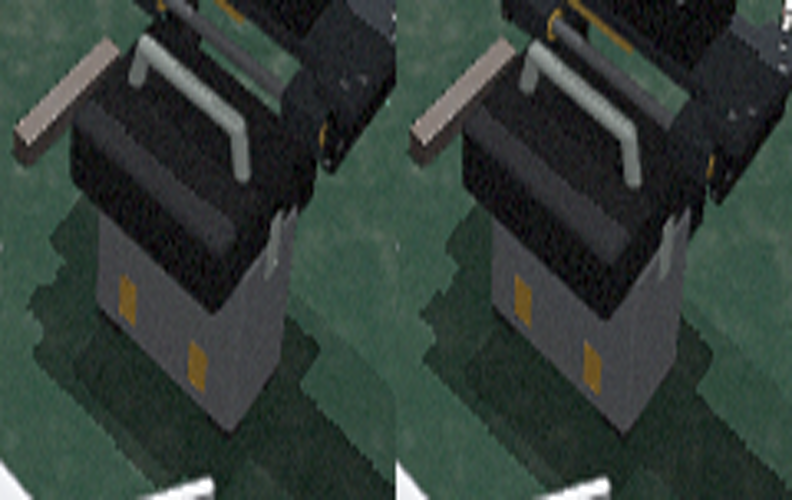

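```bash
python3 - <<'E'
from h import *
c=cam('top','t5.png'); q=cam('scene','s5.png')
a=cv2.imread('pics/t5.png')[170:290,320:440]; b=cv2.imread('pics/s5.png')[130:250,310:430]
b=cv2.convertScaleAbs(b,alpha=1.8,beta=15);a=cv2.convertScaleAbs(a,alpha=1.6,beta=10)
cv2.imwrite('pics/c5.png',cv2.resize(np.hstack([a,b]),(800,400),interpolation=2))
# predicted upright pack points in both
p=np.array([.52,-.0697,1.554])
P=np.array([(16,-42,177),(16,42,177),(62,-60,150),(62,60,150),(62,60,110),(30,60,0),(30,-60,0)])/1000
W=np.c_[p[0]+np.cos(p[2])*P[:,0]-np.sin(p[2])*P[:,1],p[1]+np.sin(p[2])*P[:,0]+np.cos(p[2])*P[:,1],P[:,2]]
print(((proj(c,W)-[320,170])*400/120).round(),((proj(q,W)-[310,130])*400/120+[400,0]).round())
E
```

```text
[[209. 111.]
 [209. 268.]
 [121.  87.]
 [119. 303.]
 [116. 307.]
 [157. 316.]
 [158. 132.]] [[508.  85.]
 [617. 147.]
 [436. 141.]
 [590. 235.]
 [584. 280.]
 [598. 363.]
 [462. 273.]]
```

View pics/c5.png

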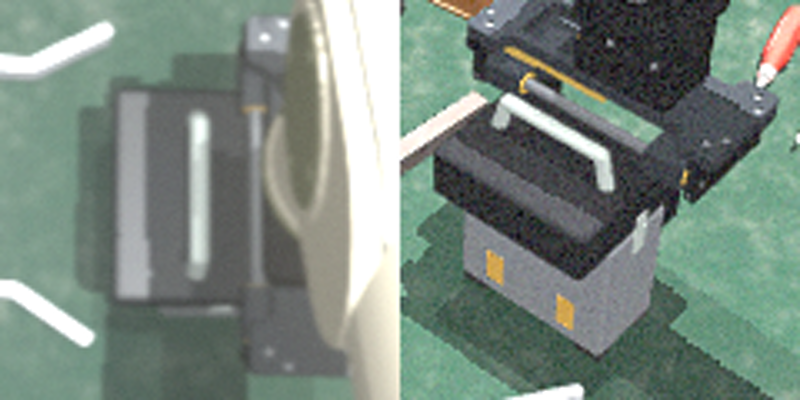

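Top view: the gripper front (col 243) is well behind the handle (col 200), and the head has moved about 4.5 mm forward. I'll register image patches to tell tilt from slide.

```bash
cat > reg.py <<'E'
from h import *
def shift(a,b,box):
    x0,y0,x1,y1=box; A=cv2.cvtColor(a,6).astype(np.float32);B=cv2.cvtColor(b,6).astype(np.float32)
    T=A[y0:y1,x0:x1]; S=B[y0-12:y1+12,x0-12:x1+12]
    m=cv2.matchTemplate(S,T,cv2.TM_CCOEFF_NORMED); _,v,_,l=cv2.minMaxLoc(m)
    M=np.float32([[1,0,l[0]],[0,1,l[1]]])
    try: v,M=cv2.findTransformECC(T,S,M,cv2.MOTION_TRANSLATION,(3,60,1e-5))
    except cv2.error: pass
    return np.array([M[0,2]-12,M[1,2]-12]),v
E
python3 - <<'E'
from reg import *
I=lambda n:cv2.imread('pics/'+n+'.png')
for a,b in(('scene0','s2'),('s2','s3'),('s2','s4'),('s2','s5')):
    for n,box in(('pads',(333,204,366,232)),('handle',(338,154,376,188)),('base',(330,226,378,240)),('bg',(240,260,290,300))):
        s,v=shift(I(a),I(b),box); print(a,b,n,s.round(2),round(v,2))
q=cam('scene')
for p in ([.52,-.04,.045],[.52,-.054,.17],[.52,-.04,0.]): print(proj(q,np.array(p)+[0,.01,0])-proj(q,p),proj(q,np.array(p)+[.01,0,0])-proj(q,p),proj(q,np.array(p)+[0,0,.01])-proj(q,p))
E
```

```text
scene0 s2 pads [-0.01 -0.02] 1.0
scene0 s2 handle [-0.47  0.3 ] 0.95
scene0 s2 base [-1.79 -1.1 ] 0.88
scene0 s2 bg [ 0.01 -0.02] 1.0
s2 s3 pads [-0.21  1.08] 0.96
s2 s3 handle [-1.88  1.64] 0.95
s2 s3 base [-0.36  0.42] 0.98
s2 s3 bg [ 0.02 -0.01] 1.0
s2 s4 pads [-0.35  0.86] 0.97
s2 s4 handle [-1.65  1.48] 0.92
s2 s4 base [-0.43  0.4 ] 0.98
s2 s4 bg [ 0.02 -0.01] 1.0
s2 s5 pads [-0.29  0.87] 0.97
s2 s5 handle [-1.63  1.43] 0.92
s2 s5 base [-0.41  0.44] 0.98
s2 s5 bg [ 0.03 -0.03] 1.0
[[-2.76923202  2.54022841]] [[-3.56642429 -2.20210207]] [[ 0.29965344 -3.03972803]]
[[-2.96261546  2.512544  ]] [[-3.90900795 -2.18118142]] [[ 0.38744436 -3.6394723 ]]
[[-2.69204416  2.5283149 ]] [[-3.45435875 -2.19112222]] [[ 0.28186746 -2.85930452]]
```

Patch registration shows the base almost still and the head about 5.6 mm forward. So it's tilting about 0.03 rad even with 25 N down, and the wrench line runs through the near finger only (it sits at the pack's near edge). I'll back off, centre the tool with the fingers a bit narrower, and press again.

```bash
python3 -m pendant '[[0,0,-0.003,0],[-0.002,0,-0.002,0],[-0.004,0,0,0],[-0.003,0.003,0,0],[0,0,0,0],[0,0,0,0]]' 0.75; python3 - <<'E'
from reg import *
tool(); q=cam('scene','s6.png'); cam('top','t6.png')
I=lambda n:cv2.imread('pics/'+n+'.png')
for n,box in(('pads',(333,204,366,232)),('handle',(338,154,376,188))): print(n,[x.round(2) if hasattr(x,'round') else x for x in shift(I('scene0'),I('s6'),box)])
for a,b in(('top0','t5'),('top0','t6')):
  print(a,b,shift(I(a),I(b),(374,198,388,262)),shift(I(a),I(b),(350,190,366,268)))
E
for i in 1 2 3 4; do python3 -m pendant '[[0,0,0.001,0],[0,0,0,0]]' | grep -E "ee_pos|ft_f" | tr '\n' ' '; echo; done
```

```text
time: 9.87
ee_pos: [0.5202, -0.1168, 0.0911]
eef_rot: [0.712, 0.702, -0.0, -0.0]
ft_force: [0.5, 0.2, -0.2]
width: 0.0658
grip_force: 0.0
t9.87 tcp [ 0.5202 -0.1168  0.0911] yaw 1.5578 zax [-6.e-04  6.e-04 -1.e+00] F [ 0.5  0.2 -0.2] T [-0.01 -0.14 -0.02]
pads [array([-0.07, -0.06], dtype=float32), 0.9969243332660616]
handle [array([-0.38,  0.26], dtype=float32), 0.9500262821450213]
top0 t5 (array([-3.5358267 , -0.94339275], dtype=float32), 0.9618506732405022) (array([-2.7596636 , -0.34910774], dtype=float32), 0.9571200225114566)
top0 t6 (array([-0.57257175, -0.6258421 ], dtype=float32), 0.9717973123338379) (array([-0.20798588, -0.12582493], dtype=float32), 0.9632915809886244)
ee_pos: [0.5201, -0.1167, 0.0903] ft_force: [-0.0, -0.2, 0.5] 
ee_pos: [0.5202, -0.1169, 0.0894] ft_force: [-0.6, -0.4, -0.3] 
ee_pos: [0.5202, -0.117, 0.0884] ft_force: [-0.4, 0.2, -1.0] 
ee_pos: [0.5203, -0.117, 0.0875] ft_force: [0.2, 0.7, -1.1]
```

```bash
for i in 1 2 3 4 5 6; do python3 -m pendant '[[0,0,0.001,0],[0,0,0,0]]' | grep -E "ee_pos|ft_f" | tr '\n' ' '; echo; done; python3 - <<'E'
from h import *
tool()
E
```

```text
ee_pos: [0.5204, -0.1171, 0.0875] ft_force: [-5.4, 0.4, 12.1] 
ee_pos: [0.5204, -0.1172, 0.0874] ft_force: [-11.0, 0.2, 22.3] 
ee_pos: [0.5205, -0.1173, 0.0874] ft_force: [-15.1, -0.9, 33.5] 
ee_pos: [0.5205, -0.1174, 0.0874] ft_force: [-21.1, 0.4, 45.1] 
ee_pos: [0.5206, -0.1175, 0.0873] ft_force: [-25.1, 0.2, 55.2] 
ee_pos: [0.5206, -0.1176, 0.0873] ft_force: [-30.1, 1.0, 67.9] 
t11.63 tcp [ 0.5206 -0.1176  0.0873] yaw 1.5577 zax [ 4.0e-04 -3.1e-03 -1.0e+00] F [-30.1   1.   67.9] T [1.99 6.57 0.84]
```

Too much force there. I'm relieving it now; the rest of the job uses small presses only.

```bash
python3 -m pendant '[[0,0,-0.0055,0],[0,0,0,0]]' | grep -E "ee_pos|ft_f" | tr '\n' ' '; python3 - <<'E'
from reg import *
tool(); q=cam('scene','s7.png'); I=lambda n:cv2.imread('pics/'+n+'.png')
for n,box in(('pads',(333,204,366,232)),('handle',(338,154,376,188))): print(n,[x.round(2) if hasattr(x,'round') else x for x in shift(I('scene0'),I('s7'),box)])
E
```

```text
ee_pos: [0.5211, -0.1172, 0.0888] ft_force: [0.9, -0.2, -0.5] t11.80 tcp [ 0.5211 -0.1172  0.0888] yaw 1.5578 zax [ 0.0025 -0.0011 -1.    ] F [ 0.9 -0.2 -0.5] T [ 0.01 -0.14  0.03]
pads [array([-0.08, -0.04], dtype=float32), 0.996585594213374]
handle [array([-0.39,  0.3 ], dtype=float32), 0.9440290489595656]
```

Now I see the cause: the body's friction was dragging the top before the fingers touched. This time I'll leave about 0.4 mm under the body and let the fingers make contact first, so the friction at the top acts backwards.

```bash
python3 -m pendant '[[0,0,0.0008,0],[0.001,0,0,0],[0.001,0,0,0],[0.001,0,0,0],[0,0,0,0]]' | grep -E "ee_pos|ft_f" | tr '\n' ' ';echo; for i in 1 2 3 4 5 6; do python3 -m pendant '[[0.001,0,0,0],[0,0,0,0]]' | grep -E "ee_pos|ft_f" | tr '\n' ' '; echo; done; python3 - <<'E'
from reg import *
tool(); q=cam('scene','s8.png'); I=lambda n:cv2.imread('pics/'+n+'.png')
for n,box in(('pads',(333,204,366,232)),('handle',(338,154,376,188))): print(n,[x.round(2) if hasattr(x,'round') else x for x in shift(I('scene0'),I('s8'),box)])
E
```

```text
ee_pos: [0.5206, -0.1162, 0.0878] ft_force: [-6.6, -8.2, 21.2] 
ee_pos: [0.5207, -0.1155, 0.088] ft_force: [-8.7, -8.7, 23.3] 
ee_pos: [0.5207, -0.1148, 0.0882] ft_force: [-8.9, -9.6, 24.9] 
ee_pos: [0.5207, -0.114, 0.0884] ft_force: [-10.9, -10.0, 28.5] 
ee_pos: [0.5208, -0.1133, 0.0887] ft_force: [-10.2, -10.8, 31.0] 
ee_pos: [0.5209, -0.1125, 0.0889] ft_force: [-11.7, -11.0, 32.9] 
ee_pos: [0.5209, -0.1117, 0.0891] ft_force: [-12.9, -11.7, 35.2] 
t13.27 tcp [ 0.5209 -0.1117  0.0891] yaw 1.5559 zax [ 0.0013 -0.0054 -1.    ] F [-12.9 -11.7  35.2] T [-1.25  3.17  0.98]
pads [array([-0.43,  1.09], dtype=float32), 0.9619574948466029]
handle [array([-2.29,  1.93], dtype=float32), 0.9410545183872828]
```

```bash
python3 -m pendant '[[0,0,-0.003,0],[-0.004,0,0,0],[0,0,0,0],[0,0,0,0],[0,0,0,0]]' | grep -E "ee_pos|ft_f" | tr '\n' ' '
```

```text
ee_pos: [0.5202, -0.112, 0.0887] ft_force: [-0.0, -2.1, 2.1]
```

```bash
for i in 1 2 3 4 5; do python3 -m pendant '[[0.001,0,0,0],[0,0,0,0]]' | grep -E "ee_pos|ft_f" | tr '\n' ' '; echo; done; python3 - <<'E'
from reg import *
tool(); q=cam('scene','s9.png'); I=lambda n:cv2.imread('pics/'+n+'.png')
for n,box in(('pads',(333,204,366,232)),('handle',(338,154,376,188))): print(n,[x.round(2) if hasattr(x,'round') else x for x in shift(I('scene0'),I('s9'),box)])
E
```

```text
ee_pos: [0.5202, -0.1106, 0.089] ft_force: [-0.4, -1.1, 1.1] 
ee_pos: [0.5203, -0.1097, 0.0892] ft_force: [-1.3, -2.5, 1.1] 
ee_pos: [0.5204, -0.109, 0.0895] ft_force: [-1.1, -2.7, 4.9] 
ee_pos: [0.5204, -0.1082, 0.0897] ft_force: [-2.6, -3.5, 7.2] 
ee_pos: [0.5204, -0.1077, 0.0898] ft_force: [-3.1, -5.0, 8.1] 
t14.57 tcp [ 0.5204 -0.1077  0.0898] yaw 1.5573 zax [ 2.0e-04 -1.2e-03 -1.0e+00] F [-3.1 -5.   8.1] T [-0.78  0.58 -0.03]
pads [array([-0.32,  1.4 ], dtype=float32), 0.9523938621221716]
handle [array([-2.8 ,  2.37], dtype=float32), 0.93481692437554]
```

The kinematics (tool travel against tilt) show the finger knuckles really push at about 120 mm height, and a straight push there only tips the pack. Pivot-walking needs about half the force: push one end at a time with the body close above the head's rear edge. I'll try that gently, leading with the near finger.

```bash
python3 -m pendant '[[-0.003,0,0,0],[-0.003,0,0,0],[0,0,0.0006,0],[0,0,0,0],[0,0,0,0]]' 0.95 | grep -E "ee_pos|ft_f" | tr '\n' ' ';echo; for i in 1 2; do python3 -m pendant '[[0.0015,0,0,0.03],[0.0015,0,0,0.03],[0,0,0,0]]' | grep -E "ee_pos|ft_f" | tr '\n' ' '; echo; done; python3 - <<'E'
from reg import *
tool(); q=cam('scene','s10.png');cam('top','t10.png'); I=lambda n:cv2.imread('pics/'+n+'.png')
for n,box in(('padL',(334,206,346,222)),('padR',(353,215,366,232)),('handle',(338,154,376,188))): print(n,[x.round(2) if hasattr(x,'round') else x for x in shift(I('scene0'),I('s10'),box)])
E
```

```text
ee_pos: [0.5201, -0.1128, 0.0883] ft_force: [-0.7, -1.3, 0.0] 
ee_pos: [0.5203, -0.1098, 0.0889] ft_force: [-2.0, -1.5, 3.1] 
ee_pos: [0.5205, -0.1067, 0.0888] ft_force: [-2.3, -2.0, 1.2] 
t15.53 tcp [ 0.5205 -0.1067  0.0888] yaw 1.4372 zax [-2.e-04 -2.e-04 -1.e+00] F [-2.3 -2.   1.2] T [-0.26  0.22  0.1 ]
padL [array([-3.21, -0.69], dtype=float32), 0.9891810362740343]
padR [array([-4.66,  0.39], dtype=float32), 0.9874295927079754]
handle [array([-6.1 ,  1.23], dtype=float32), 0.8723277961644439]
```

It works: the near pad moved about 8 mm forward at only 2 N. Next, a pose tracker from the handle outline in the top view.

```bash
cat > track.py <<'E'
from h import *
D=np.array([.5503,.0989,1.5038])
def track(save=None):
    s=tool(); c=cam('top',save); k=np.array([np.cos(D[2]),np.sin(D[2])]); n=np.array([-k[1],k[0]])
    for o in r.outline_of('handle','top')[:1]:
        (cx,cy),(w,h),a=cv2.minAreaRect(np.argwhere(o['mask'])[:,::-1].astype(np.float32))
        box=cv2.boxPoints(((cx,cy),(w,h),a)); e=[(box[0]+box[1])/2,(box[1]+box[2])/2,(box[2]+box[3])/2,(box[3]+box[0])/2]
        p,q=(e[0],e[2]) if np.linalg.norm(e[0]-e[2])>np.linalg.norm(e[1]-e[3]) else (e[1],e[3])
        P,Q=ray(c,p,.172)[:2],ray(c,q,.172)[:2]
        if P[0]>Q[0]: P,Q=Q,P           # P near the robot
        v=Q-P; yaw=np.arctan2(v[1],v[0])+np.pi/2; u=np.array([np.cos(yaw),np.sin(yaw)])
        m=(P+Q)/2; back=m+.014*u-D[:2]
        print('handle score %.2f len %.3f'%(o['score'],np.linalg.norm(v)),'back in dock x %.1f y %.1f mm yaw %.3f'%(1000*back@k,1000*back@n,yaw-D[2]))
    t=s['ee_pos'][:2]-D[:2]; M=R.from_quat(s['eef_rot']).as_matrix()
    print('tool in dock x %.1f y %.1f yaw %.3f'%(1000*t@k,1000*t@n,np.arctan2(M[1,0],M[0,0])-D[2]))
E
python3 -c "
from track import *
track()"
```

```text
t15.63 tcp [ 0.5207 -0.1068  0.0886] yaw 1.4393 zax [ 0. -0. -1.] F [-1.8 -1.1 -0.2] T [-0.28  0.3   0.05]
handle score 0.51 len 0.091 back in dock x -128.9 y 15.7 mm yaw -0.038
tool in dock x -207.2 y 15.8 yaw -0.065
```

```bash
python3 -m pendant '[[0.0017,0,0,0.035],[0.0017,0,0,0.035],[0.0017,0,0,0.035],[0.0017,0,0,0.035],[0,0,0,0]]' | grep -E "ee_pos|ft_f" | tr '\n' ' ';echo;  python3 -m pendant '[[0.0017,0,0,-0.035],[0.0017,0,0,-0.035],[0.0017,0,0,-0.035],[0.0017,0,0,-0.035],[0,0,0,0]]' | grep -E "ee_pos|ft_f" | tr '\n' ' ';  python3 -c "
from track import *
track('t11.png')"
```

```text
ee_pos: [0.5219, -0.0999, 0.0885] ft_force: [-1.7, -0.8, -0.5] 
ee_pos: [0.5244, -0.0936, 0.0891] ft_force: [1.0, -1.7, 2.1] t16.57 tcp [ 0.5244 -0.0936  0.0891] yaw 1.4408 zax [ 0.0021  0.     -1.    ] F [ 1.  -1.7  2.1] T [-0.32 -0.16 -0.09]
handle score 0.81 len 0.087 back in dock x -114.7 y 9.5 mm yaw -0.110
tool in dock x -193.8 y 13.0 yaw -0.063
```

```bash
python3 -m pendant '[[0.0022,0,0,-0.045],[0.0022,0,0,-0.045],[0.0022,0,0,0.045],[0.0022,0,0,0.045],[0.0022,0,0,0.045],[0.0022,0,0,0.045],[0.0022,0,0,0.045],[0,0,0,0]]' | grep -E "ee_pos|ft_f" | tr '\n' ' ';echo;  python3 -m pendant '[[0.0022,0,0,-0.045],[0.0022,0,0,-0.045],[0.0022,0,0,-0.045],[0.0022,0,0,-0.045],[0.0022,0,0,-0.045],[0,0,0,0]]' | grep -E "ee_pos|ft_f" | tr '\n' ' ';  python3 -c "
from track import *
track('t12.png')"
```

```text
ee_pos: [0.5249, -0.0779, 0.0884] ft_force: [-0.2, -1.2, -0.8] 
ee_pos: [0.5279, -0.0676, 0.089] ft_force: [0.5, -2.1, 0.9] t17.83 tcp [ 0.5279 -0.0676  0.089 ] yaw 1.5310 zax [ 0.0014  0.     -1.    ] F [ 0.5 -2.1  0.9] T [-0.29 -0.17 -0.06]
handle score 0.82 len 0.087 back in dock x -89.0 y 10.3 mm yaw 0.014
tool in dock x -167.6 y 11.2 yaw 0.027
```

```bash
python3 -m pendant '[[0.0022,0,0,0.045],[0.0022,0,0,0.045],[0.0022,0,0,0.045],[0.0022,0,0,0.045],[0.0022,0,0,0.045],[0.0022,0,0,0.045],[0.0022,0,0,0.045],[0,0,0,0]]' | grep -E "ee_pos|ft_f" | tr '\n' ' ';echo;  python3 -m pendant '[[0.0022,0,0,-0.045],[0.0022,0,0,-0.045],[0.0022,0,0,-0.045],[0.0022,0,0,-0.045],[0.0022,0,0,0.045],[0.0022,0,0,0.045],[0,0,0,0]]' | grep -E "ee_pos|ft_f" | tr '\n' ' ';  python3 -c "
from track import *
track('t13.png')"
```

```text
ee_pos: [0.5293, -0.0521, 0.0882] ft_force: [-2.1, -1.0, -1.1] 
ee_pos: [0.5332, -0.0399, 0.0888] ft_force: [-1.8, -1.4, 1.7] t19.18 tcp [ 0.5332 -0.0399  0.0888] yaw 1.3014 zax [-4.e-04 -3.e-04 -1.e+00] F [-1.8 -1.4  1.7] T [-0.28  0.16  0.07]
handle score 0.66 len 0.084 back in dock x -64.0 y -5.5 mm yaw -0.202
tool in dock x -139.6 y 7.8 yaw -0.202
```

```bash
python3 -m pendant '[[0.0022,0,0,-0.045],[0.0022,0,0,-0.045],[0.0022,0,0,-0.045],[0.0022,0,0,-0.045],[0.0022,0,0,-0.045],[0.0022,0,0,-0.045],[0,0,0,0]]' | grep -E "ee_pos|ft_f" | tr '\n' ' ';echo;  python3 -m pendant '[[0.0022,0,0,0.045],[0.0022,0,0,0.045],[0.0022,0,0,0.045],[0,0,0,0]]' | grep -E "ee_pos|ft_f" | tr '\n' ' ';  python3 -c "
from track import *
track('t14.png')"
```

```text
ee_pos: [0.5361, -0.0268, 0.0889] ft_force: [1.6, -3.4, 1.7] 
ee_pos: [0.5352, -0.02, 0.0883] ft_force: [-0.2, -1.3, -0.6] t20.20 tcp [ 0.5352 -0.02    0.0883] yaw 1.4356 zax [-1.1e-03  1.0e-04 -1.0e+00] F [-0.2 -1.3 -0.6] T [-0.19 -0.02  0.08]
handle score 0.72 len 0.089 back in dock x -43.2 y 3.4 mm yaw -0.053
tool in dock x -119.6 y 7.1 yaw -0.068
```

```bash
python3 -m pendant '[[0.0022,0,0,0.045],[0.0022,0,0,0.045],[0.0022,0,0,-0.045],[0.0022,0,0,-0.045],[0.0022,0,0,-0.045],[0.0022,0,0,-0.045],[0,0,0,0]]' | grep -E "ee_pos|ft_f" | tr '\n' ' ';echo;  python3 -m pendant '[[0.0022,0,0,0.045],[0.0022,0,0,0.045],[0.0022,0,0,0.045],[0,0,0,0]]' | grep -E "ee_pos|ft_f" | tr '\n' ' ';  python3 -c "
from track import *
track('t15.png')"
```

```text
ee_pos: [0.5385, -0.0072, 0.0891] ft_force: [0.5, -2.5, 1.0] 
ee_pos: [0.5379, -0.0004, 0.0884] ft_force: [-0.2, -1.7, -0.7] t21.22 tcp [ 5.379e-01 -4.000e-04  8.840e-02] yaw 1.3905 zax [-8.e-04  0.e+00 -1.e+00] F [-0.2 -1.7 -0.7] T [-0.2  -0.03  0.14]
handle score 0.59 len 0.073 back in dock x -23.2 y 6.3 mm yaw -0.088
tool in dock x -99.9 y 5.7 yaw -0.113
```

```bash
python3 -m pendant '[[0.0022,0,0,-0.045],[0.0022,0,0,-0.045],[0.0022,0,0,-0.045],[0.0022,0,0,-0.045],[0,0,0,0]]' | grep -E "ee_pos|ft_f" | tr '\n' ' ';echo;  python3 -m pendant '[[0.0022,0,0,0.045],[0.0022,0,0,0.045],[0.0022,0,0,0.045],[0,0,0,0]]' | grep -E "ee_pos|ft_f" | tr '\n' ' ';  python3 - <<'E'
from track import *
track('t16.png')
cam('scene','s16.png')
a=cv2.imread('pics/t16.png')[160:280,230:390];b=cv2.imread('pics/s16.png')[150:310,220:400]
cv2.imwrite('pics/c16.png',np.hstack([cv2.resize(a,(400,300),interpolation=2),cv2.resize(b,(338,300),interpolation=2)]))
E
```

```text
ee_pos: [0.5401, 0.008, 0.0891] ft_force: [1.1, -1.8, 1.8] 
ee_pos: [0.5392, 0.0149, 0.0884] ft_force: [-0.4, -1.0, -0.0] t22.07 tcp [0.5392 0.0149 0.0884] yaw 1.4355 zax [-8.e-04 -1.e-04 -1.e+00] F [-0.4 -1.  -0. ] T [-0.23  0.02  0.02]
handle score 0.61 len 0.060 back in dock x -7.2 y 15.1 mm yaw -0.015
tool in dock x -84.6 y 5.5 yaw -0.068
```

View pics/c16.png

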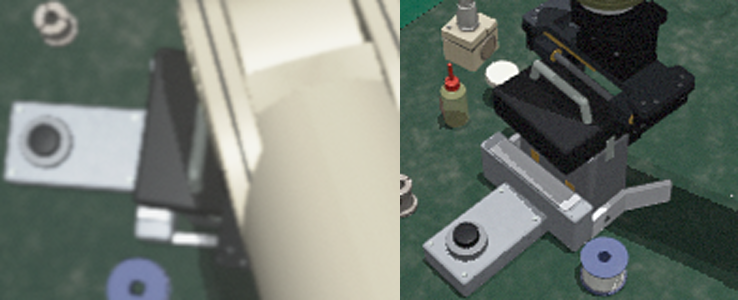

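Both views show the pack in the dock, square to within a few degrees and about 8 mm short of the stop. I'll finish with small wags.

```bash
python3 -m pendant '[[0.0022,0,0,-0.045],[0.0022,0,0,-0.045],[0.0012,0,0,-0.025],[0,0,0,0]]' | grep -E "ee_pos|ft_f" | tr '\n' ' ';echo;  python3 -m pendant '[[0.0017,0,0,0.035],[0.0017,0,0,0.035],[0,0,0,0]]' | grep -E "ee_pos|ft_f" | tr '\n' ' ';echo; python3 -m pendant '[[0.0015,0,0,-0.03],[0,0,0,0]]' | grep -E "ee_pos|ft_f" | tr '\n' ' '; python3 - <<'E'
from track import *
track('t17.png'); cam('scene','s17.png')
E
```

```text
ee_pos: [0.5409, 0.0202, 0.0891] ft_force: [1.5, -3.0, 3.6] 
ee_pos: [0.54, 0.0237, 0.0888] ft_force: [-1.3, -3.0, 3.8] 
ee_pos: [0.541, 0.0248, 0.0892] ft_force: [0.6, -3.3, 5.6] t22.97 tcp [0.541  0.0248 0.0892] yaw 1.5136 zax [ 1.4e-03 -3.0e-04 -1.0e+00] F [ 0.6 -3.3  5.6] T [-0.47 -0.1  -0.02]
handle score 0.66 len 0.053 back in dock x 3.0 y 22.5 mm yaw 0.082
tool in dock x -74.5 y 4.3 yaw 0.010
```

```bash
python3 -m pendant '[[0.0012,0,0,0.025],[0,0,0,0],[0.0006,0,0,-0.012],[0,0,0,0]]' | grep -E "ee_pos|ft_f" | tr '\n' ' ';echo;  python3 -m pendant '[[-0.003,0,0,0],[-0.003,0,0,0],[-0.004,0,0,0],[-0.008,0,-0.005,0],[-0.008,0,-0.03,0],[-0.01,0,-0.035,0],[-0.02,0,-0.035,0],[-0.04,0,-0.01,0]]' | grep -E "ee_pos|ft_f" | tr '\n' ' ';echo; python3 -m pendant '[[-0.04,0,0,0],[-0.04,0,0,0],[0,0,0,0]]' | grep -E "ee_pos|ft_f" | tr '\n' ' ';  python3 - <<'E'
from track import *
track('t18.png'); cam('scene','s18.png')
a=cv2.imread('pics/t18.png')[160:280,230:390];b=cv2.imread('pics/s18.png')[150:310,220:400]
cv2.imwrite('pics/c18.png',np.hstack([cv2.resize(a,(440,330),interpolation=2),cv2.resize(b,(360,320),interpolation=2)[:,:].repeat(1,0)[:330] if 0 else cv2.resize(b,(360,330),interpolation=2)]))
E
```

```text
ee_pos: [0.5411, 0.0265, 0.0892] ft_force: [0.3, -2.9, 6.1] 
ee_pos: [0.5358, -0.0652, 0.2096] ft_force: [2.4, -0.4, -0.1] 
ee_pos: [0.526, -0.1586, 0.2038] ft_force: [-0.8, -1.3, -0.2] t24.37 tcp [ 0.526  -0.1586  0.2038] yaw 1.4889 zax [-7.0e-04 -3.6e-03 -1.0e+00] F [-0.8 -1.3 -0.2] T [-0.16 -0.02 -0.04]
handle score 0.78 len 0.090 back in dock x -1.7 y 2.0 mm yaw -0.018
tool in dock x -258.5 y 7.0 yaw -0.015
```

View pics/c18.png

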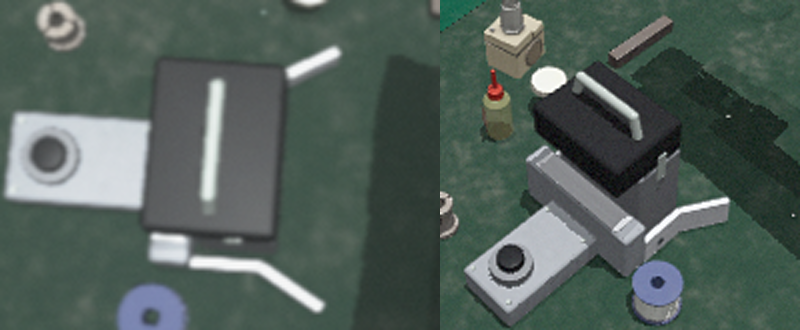

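```bash
python3 - <<'E'
from track import *
c=cam('top'); f=lambda L:np.array(L)/2.75+[230,160]
B=[(62,-60,150),(-30,-60,150),(62,60,150),(-30,60,150)]
b,e=fit(c,B,f([(157,60),(286,67),(143,229),(273,239)]),[.545,.07,1.5]); print(b.round(4),e.round(1).tolist())
k=np.array([np.cos(D[2]),np.sin(D[2])]); n=np.array([-k[1],k[0]])
v=b[:2]+.03*np.array([np.cos(b[2]),np.sin(b[2])])-D[:2]; print('back',v@k,v@n,b[2]-D[2])
# scene: displacement of pack handle by outline vs both; head far-left corner
q=cam('scene'); 
for x in(0,-.004,-.008):
  h=D[:2]+(x-.014)*k+.002*n; print(x,[proj(q,np.r_[h+s*.042*n,.177]).round(1).tolist() for s in(-1,1)])
o=r.outline_of('handle','scene')[0]; print(o['score'],o['bbox'])
E
```

```text
[0.5468 0.065  1.5026] [[-0.8, -1.4], [1.0, -0.6], [-1.6, 0.8], [1.2, 0.8]]
back -0.004019934353192777 0.0011696707094083145 -0.0012238135359303737
0 [[[287.8, 184.3]], [[318.9, 206.8]]]
-0.004 [[[289.3, 183.2]], [[320.4, 205.7]]]
-0.008 [[[290.8, 182.2]], [[321.9, 204.5]]]
0.85 [302.5, 203.1, 34.2, 26.6]
```

The two estimates put the back 2 to 4 mm short of the stop. That's within tolerance but close, so I'll nudge once more.

```bash
python3 -m pendant '[[0.0415,0.003,0,-0.012],[0.0415,0,0,0],[0.0415,0,0,0],[0.0415,0,0,0],[0,0,0.035,0],[0,0,0.035,0],[0,0,0.035,0],[0,0,0.01,0]]' | grep -E "ee_pos|ft_f" | tr '\n' ' ';echo;  python3 -m pendant '[[0.005,0,0,0],[0.005,0,0,0],[0,0,0,0],[0,0,0,0]]' | grep -E "ee_pos|ft_f" | tr '\n' ' ';echo; python3 -c "
from track import *
track()"
```

```text
ee_pos: [0.5402, 0.0181, 0.0872] ft_force: [-51.8, -8.9, 110.9] 
ee_pos: [0.5419, 0.0273, 0.0897] ft_force: [-2.8, -2.6, 5.2] 
t25.67 tcp [0.5419 0.0273 0.0897] yaw 1.5128 zax [ 1.e-04 -7.e-04 -1.e+00] F [-2.8 -2.6  5.2] T [-0.34  0.36 -0.01]
handle score 0.71 len 0.045 back in dock x 5.9 y 21.5 mm yaw -0.007
tool in dock x -72.0 y 3.5 yaw 0.009
```

A fast descent overshot onto the head and the force spiked. From here I'll come down slowly. Small wags to seat both ends, then a gentle retreat.

```bash
python3 -m pendant '[[0.0015,0,0,0.03],[0,0,0,0],[0.002,0,0,-0.04],[0,0,0,0],[0.0008,0,0,0.015],[0,0,0,0]]' | grep -E "ee_pos|ft_f" | tr '\n' ' ';echo; python3 -c "
from track import *
tool()"; python3 -m pendant '[[-0.003,0,0,0],[-0.003,0,0,0],[-0.004,0,0,0],[-0.006,0,0,0],[-0.006,0,-0.02,0],[-0.01,0,-0.03,0],[-0.01,0,-0.035,0],[-0.02,0,-0.03,0]]' | grep -E "ee_pos|ft_f" | tr '\n' ' ';echo; python3 -m pendant '[[-0.04,0,-0.02,0],[-0.04,0,0,0],[-0.04,0,0,0],[0,0,0,0]]' 0 | grep -E "ee_pos|ft_f" | tr '\n' ' ';  python3 - <<'E'
from track import *
track('t20.png'); cam('scene','s20.png')
from reg import shift
I=lambda n:cv2.imread('pics/'+n+'.png')
print('vs t18',shift(I('t18'),I('t20'),(284,180,336,250)),'scene',shift(I('s18'),I('s20'),(258,180,316,235)))
E
```

```text
ee_pos: [0.5429, 0.0297, 0.09] ft_force: [0.0, -7.5, 6.6] 
t26.27 tcp [0.5429 0.0297 0.09  ] yaw 1.5051 zax [ 0.0014 -0.0023 -1.    ] F [ 0.  -7.5  6.6] T [-1.41  0.01 -0.13]
ee_pos: [0.538, -0.029, 0.2056] ft_force: [0.9, -0.2, -0.9] 
ee_pos: [0.529, -0.1573, 0.2221] ft_force: [-0.3, -1.3, -1.2] t27.27 tcp [ 0.529  -0.1573  0.2221] yaw 1.4964 zax [-8.0e-04 -3.3e-03 -1.0e+00] F [-0.3 -1.3 -1.2] T [-0.08 -0.05 -0.03]
handle score 0.80 len 0.086 back in dock x -0.9 y 0.7 mm yaw 0.002
tool in dock x -257.0 y 4.1 yaw -0.007
vs t18 (array([-0.5461521, -0.5754776], dtype=float32), 0.9918431159881695) scene (array([-0.5388479 ,  0.11946869], dtype=float32), 0.9947831420186529)
```

The pack is home: back at x −0.9 mm, y 0.7 mm, yaw 0.002 rad, and the push force rose against the stop. Now over the pack to the button.

```bash
python3 -m pendant '[[0.041,0,-0.005,0],[0.041,0,0,0],[0.041,0,0,0],[0.041,0,0,0],[0.041,0,0,0],[0.041,0,0,0],[0.041,0,0,0],[0.041,0,0,0]]' 0 | grep -E "ee_pos|ft_f" | tr '\n' ' ';echo; python3 -m pendant '[[0.035,0,0,0],[0,0,0,0],[0,0,0,0],[0,0,0,0]]' | grep -E "ee_pos|ft_f|width" | tr '\n' ' '; python3 - <<'E'
from track import *
s=tool(); M=R.from_quat(s['eef_rot']).as_matrix()
k=np.array([np.cos(D[2]),np.sin(D[2])]); t=np.r_[D[:2]+.115*k,.052]; d=M.T@(t-s['ee_pos']); print('button',t.round(4),'tool shift to top, tips',(d-[0,0,.011]).round(4),'yaw turn',-(D[2]-np.arctan2(M[1,0],M[0,0])))
c=cam('scene')
for o in r.outline_of('charge_button','scene')[:2]: print(o['score'],o['bbox'],ray(c,o['bbox'][:2],.05))
E
```

```text
ee_pos: [0.5505, 0.1834, 0.2275] ft_force: [1.2, 1.2, -0.6] 
ee_pos: [0.5532, 0.2154, 0.2271] ft_force: [0.1, -1.0, -0.4] width: 0.0003 t28.42 tcp [0.5532 0.2154 0.2271] yaw 1.5090 zax [-6.e-04 -1.e-04 -1.e+00] F [ 0.1 -1.  -0.4] T [-0.05 -0.06  0.01]
button [0.558  0.2136 0.052 ] tool shift to top, tips [-0.0015  0.005   0.1641] yaw turn 0.005223452488730018
0.43 [255.8, 277.8, 16.2, 17.3] [0.55033359 0.22134876 0.05      ]
```

```bash
python3 -m pendant '[[0,0.003,0.03,0.005],[0,0,0.035,0],[0,0,0.035,0],[0,0,0.03,0],[0,0,0.015,0],[0,0,0.008,0],[0,0,0,0],[0,0,0,0]]' | grep -E "ee_pos|ft_f" | tr '\n' ' ';echo; for i in 1 2 3; do python3 -m pendant '[[0,0,0.002,0],[0,0,0.002,0],[0,0,0,0]]' | grep -E "ee_pos|ft_f" | tr '\n' ' '; echo; done
```

```text
ee_pos: [0.5575, 0.214, 0.0752] ft_force: [-0.7, -0.0, 0.7] 
ee_pos: [0.5573, 0.2143, 0.0709] ft_force: [0.5, -0.3, -0.2] 
ee_pos: [0.5568, 0.2142, 0.066] ft_force: [0.1, 0.2, -0.8] 
ee_pos: [0.557, 0.2144, 0.062] ft_force: [-0.1, 0.6, 2.0]
```

```bash
for i in 1 2 3 4; do python3 -m pendant '[[0,0,0.0015,0],[0,0,0,0]]' | grep -E "ee_pos|ft_f" | tr '\n' ' '; echo; done
```

```text
ee_pos: [0.557, 0.2144, 0.0607] ft_force: [-0.2, -0.4, 2.3] 
ee_pos: [0.5571, 0.2144, 0.0592] ft_force: [-0.5, 0.3, 2.5] 
ee_pos: [0.557, 0.2144, 0.0577] ft_force: [0.0, 0.3, 4.3] 
ee_pos: [0.5571, 0.2144, 0.0573] ft_force: [-3.2, -2.4, 11.7]
```

Force jumped to 11.7 N at the bottom of the travel, so the button is fully down. Letting go now, rising clear and checking.

```bash
python3 -m pendant '[[0,0,0,0],[0,0,-0.005,0],[0,0,-0.01,0],[0,0,-0.03,0],[0,0,-0.04,0],[0,0,-0.04,0],[0,0,-0.03,0],[0,0,0,0]]' | grep -E "ee_pos|ft_f" | tr '\n' ' ';echo; python3 -m pendant '[[0,0,0,0],[0,0,0,0],[0,0,0,0],[0,0,0,0]]' | grep -E "time|ee_pos|ft_f" | tr '\n' ' '; python3 - <<'E'
from reg import shift
from h import *
cam('scene','s22.png'); I=lambda n:cv2.imread('pics/'+n+'.png')
print('base part',shift(I('s20'),I('s22'),(290,205,330,240)),'handle', shift(I('s20'),I('s22'),(284,180,320,212)))
E
```

```text
ee_pos: [0.559, 0.2158, 0.2185] ft_force: [0.3, 0.1, 0.4] 
time: 31.6 ee_pos: [0.5563, 0.214, 0.2099] ft_force: [-0.1, 0.3, -0.3] base part (array([-0.00679398, -0.00971317], dtype=float32), 0.9608069226916477) handle (array([-0.11483097, -0.2672453 ], dtype=float32), 0.9615356029054589)
```

The pack hasn't moved since it was seated, the tool is clear, and time is 31.6 s. Handing in.

```bash
python3 -c "
from bench import r
print(r.close_job())"
```

```text
the job is handed in; nothing more can be done
None
```

I handed the job in at about 32 s with the pack seated against the stop (measured about 1 mm off, square) and the button pressed fully down and released, but while feeling for the pack's top the wrist force read 68 N and later 111 N, which may have broken the 40 N gripper-body limit; no verdict was shown.

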